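Cover the prep pots

TASK

The cut vegetables are ready for the cold room: put the covers on the three round steel pots, each pot getting the round cover of its own size, taken by its knob and set down (not dropped) so that it sits flat and fully home on the rim. Leave the pots standing where they are, and leave the square cover, the jar, the shaker and the squash end among them where they are.

Things in the scene. Friction and masses are not known exactly. Their poses are not given: they have to be found in the camera images.
- pot_small_mouth (a point): The small round pot: open, straight-sided stainless steel, 100 mm outside diameter, 76 mm high, wall 3 mm, standing on the counter and filled with cut carrot and squash to 24 mm below its rim; loose, about 0.7 kg. This point is the centre of its mouth, level with the rim; z up.
- pot_medium_mouth (a point): The medium round pot: open, straight-sided stainless steel, 120 mm outside diameter, 87 mm high, wall 3 mm, standing on the counter and filled with cut carrot and squash to 24 mm below its rim; loose, about 1 kg. This point is the centre of its mouth, level with the rim; z up.
- pot_large_mouth (a point): The large round pot: open, straight-sided stainless steel, 140 mm outside diameter, 98 mm high, wall 3 mm, standing on the counter and filled with cut carrot and squash to 24 mm below its rim; loose, about 1.4 kg. This point is the centre of its mouth, level with the rim; z up.
- cover_small_knob (a point): Small round cover, fits the small pot: loose steel disc 108 mm across, 100 g, lying knob up. Point: centre of its black knob (26 mm round; 13 mm below to 12 above), the grip; 34 mm over the underside, 22.5 over the disc's top; z up. Below the disc an 8 mm deep plug, 84 tapering to 74 mm across, drops into the pot (mouth 94 mm); seated, this point is 26 mm above the rim.
- cover_medium_knob (a point): Medium round cover, fits the medium pot: loose steel disc 128 mm across, 150 g, lying knob up. Point: centre of its black knob (26 mm round; 13 mm below to 12 above), the grip; 34 mm over the underside, 22.5 over the disc's top; z up. Below the disc an 8 mm deep plug, 104 tapering to 94 mm across, drops into the pot (mouth 114 mm); seated, this point is 26 mm above the rim.
- cover_large_knob (a point): Large round cover, fits the large pot: loose steel disc 148 mm across, 200 g, lying knob up. Point: centre of its black knob (26 mm round; 13 mm below to 12 above), the grip; 34 mm over the underside, 22.5 over the disc's top; z up. Below the disc an 8 mm deep plug, 124 tapering to 114 mm across, drops into the pot (mouth 134 mm); seated, this point is 26 mm above the rim.
- cover_square_knob (a point): A square steel cover 104 mm by 104 mm with the same black knob; it belongs to the square tub at the back and stays where it lies. This point is the centre of its knob's head, 34 mm above its underside.
- jar_mid (a point): A small round spice jar of amber glass with a white cap, 44 mm in diameter, 58 mm high, standing among the pots; stays. This point is its centre, 29 mm up.
- shaker_mid (a point): A round steel salt shaker, 44 mm in diameter, 55 mm high, standing among the pots; stays. This point is its centre, 28 mm up.
- squash_end_mid (a point): The cut-off end of a yellow squash with its green stem, 44 mm in diameter, 55 mm high, standing on its cut face among the pots; stays. This point is its centre, 27 mm up.

How it is judged:
By the outcome, as a careful person would: the job done as asked, in the order asked, and still so for the second after the job is handed in, with the robot touching nothing.
It also fails if it takes over 88 s, if anything falls off the work surface, if the arm or the gripper's body presses on something with over 40 N, if the wrist force passes 120 N, or if a joint passes its speed limit or range.

ROBOT

A 6-joint arm with a two-finger parallel gripper is mounted at the origin on the work surface. World frame = base frame: x ahead of the robot, y to its left, z up, the work surface at z = 0. Lengths are in mm, angles in rad, forces in N, time in s.
With the tool pointing down it reaches from about 325 to 775 mm from the base axis. Payload 5.5 kg.
Tool frame: the origin (TCP) lies between the finger pads; the fingertips stand 19 mm ahead of it and the grasp point (between the pads) is the TCP (env.tips_ahead is the distance from the TCP to the fingertips, in mm); z points along the fingers, y is the line along which they close (so a half turn about z gives the same grasp; the last joint's range is limited). The gripper opens to 85 mm and grips with 20 to 120 N. Pads are 22 mm wide; open, the fingers measure 114 mm over their backs; the gripper's body (76 mm by 85 mm) begins 54 mm behind the grasp point. The pads swing forward as they close: fully open they stand 13 mm farther back than shut.
Start: joints at [1.073, 0.091, 1.231, -0, 1.82, -0.057], TCP at [256.004, 542.659, 213.975] pointing down, gripper open.
Joint ranges: [-2.87, 2.87], [-0.86, 2.18], [0.17, 2.46], [-1.51, 4.65], [0.06, 2.69], [-2.65, 2.65]. Speed limits (rad/s): [2.57, 2.57, 3.01, 3.14, 3.14, 3.14].

INTERFACE

Orientations are given as a 3x3 rotation matrix whose columns are the frame's x, y, z axes.
In Python, from bench import env gives the robot as it stands. Calls block until the motion is done:
- env.reach(position, orientation): joint-space move of the TCP to a pose.
- env.move_linear(position, frame=None, rate=150, max_force=None): straight line of the TCP; frame=None keeps the orientation; rate is the mean speed in mm/s. With max_force (N) it stops when the force on the tool has changed by that much, and returns True; else False.
- env.goto_joints(angles): joint-space move.
- env.command_gripper(opening, grasp_force=None): finger opening in mm; grasp_force is the grip in N (None keeps the last); returns when the fingers have stopped.
- env.hold(seconds).
- env.inverse_kinematics(position, orientation): joint angles nearest the present ones, or None.
- env.read_camera(name): name is "side" or "top" or "wrist"; returns (picture, depth): 400x640x3 uint8, red, green, blue; 400x640 float32, mm along the optical axis (not along the pixel's ray), 0 where there is no reading.
- env.get_calibration(name): a dict with "mtx" (3x3 intrinsics, pixels), "dist" ([k1, k2, p1, p2, k3] as OpenCV has them; the pictures are not rectified), "extrinsics" (4x4, takes a point from camera to world coordinates). Camera axes: x right, y up, looking along -z (the intrinsics and any distortion apply to the point x, -y, -z); pixel columns grow to the right and rows downward; lengths in mm; the calibration is good to about 2 mm. A picture is of the moment at which its call begins: read the wrist's pose just before it. get_calibration takes no time and is no camera call; for the wrist camera it gives the pose at the moment of the call.
A pose or a line that the arm cannot do raises env.MotionError and nothing moves.
- env.close_job(): hands the job in; it is judged then, once.
Readings, each from a call of its own:
- env.read_time_s(): time.
- env.read_joint_positions(): joint angles.
- env.read_qvel(): joint speeds.
- env.read_joint_torque(): joint torques, N m.
- env.read_eef_pos(): TCP position.
- env.read_ee_rot(): TCP orientation.
- env.read_force(): force on the tool from outside, world axes, zero at the start.
- env.read_ft_torque(): the same for the moment, N m.
- env.read_finger_gap(): finger opening in mm.
- env.read_gripper_force(): force on a finger pad.
Only numpy, scipy, OpenCV 4.12 (cv2) and the standard library are available. Lean on these libraries where they do the work, as an engineer would, in place of code of your own. Each camera call takes 0.05 s, during which the arm holds its last target. There are 200 camera calls.

## Working session

There is one attempt and no reset: what is moved stays moved. The work goes in short steps, each a Python script; the robot and the scene stay as the last script left them, time stands still between calls to the robot, and variables do not carry over. Pictures are saved under pics/ and viewed, at most 14 in all, crops included, and the job is handed in when it is done.

```bash
mkdir -p pics; ls
python3 - <<'E'
from bench import env
import cv2,numpy as np
for n in("top","side"):
    p,d=env.read_camera(n); cv2.imwrite(f"pics/{n}0.png",p[:,:,::-1]); np.save(f"pics/{n}0.npy",d); 
    c=env.get_calibration(n); print(n,c["mtx"].tolist(),np.round(c["dist"],3),np.round(c["extrinsics"],3).tolist())
print(env.read_time_s())
E
```

```text
pics
top [[477.4097911093991, 0.0, 319.1474341881164], [0.0, 477.4097911093991, 206.40688719982325], [0.0, 0.0, 1.0]] [-0.089  0.     0.     0.     0.   ] [[0.006, 0.996, -0.091, 451.205], [-1.0, 0.004, -0.016, -2.184], [-0.015, 0.092, 0.996, 1437.751], [0.0, 0.0, 0.0, 1.0]]
side [[478.8276234514109, 0.0, 328.1354575971131], [0.0, 478.8276234514109, 195.0872403111407], [0.0, 0.0, 1.0]] [-0.072  0.     0.     0.     0.   ] [[0.908, 0.304, -0.288, 218.437], [-0.419, 0.675, -0.608, -682.43], [0.009, 0.672, 0.74, 947.157], [0.0, 0.0, 0.0, 1.0]]
0.1
```

View pics/top0.png

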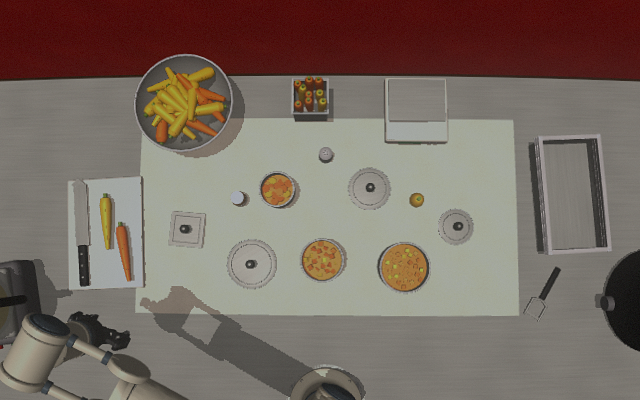

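View pics/side0.png

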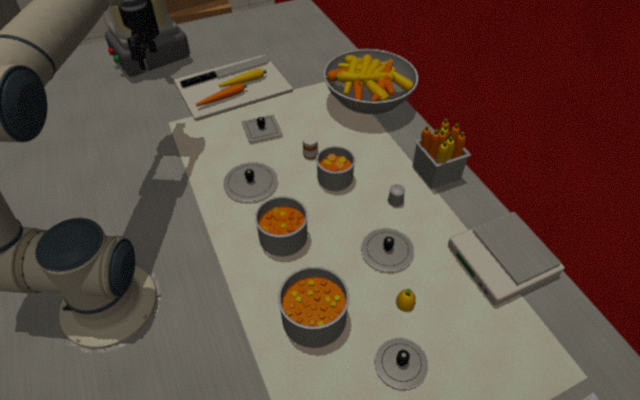

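The top view shows the small, medium and large pots at px (277,189), (323,260) and (404,267). The small, medium and large covers are at (456,226), (370,188) and (251,264). The side view agrees. Next I'll localise them with both depth cameras.

```bash
cat > h.py <<'E'
import numpy as np,cv2
from scipy.optimize import least_squares
from bench import env
def cloud(d,c):
    v,u=np.nonzero(d>0); z=d[v,u]
    n=cv2.undistortPoints(np.c_[u,v].astype(float)[:,None],c["mtx"],np.array(c["dist"]))[:,0]
    P=np.c_[n[:,0]*z,-n[:,1]*z,-z]; E=np.array(c["extrinsics"])
    return P@E[:3,:3].T+E[:3,3],u,v
def project(P,c):
    E=np.array(c["extrinsics"]); q=(np.atleast_2d(P)-E[:3,3])@E[:3,:3]
    q=q*[1,-1,-1]; return cv2.projectPoints(q.astype(float),np.zeros(3),np.zeros(3),c["mtx"],np.array(c["dist"]))[0][:,0]
def fit(P,c0):
    r=least_squares(lambda p:np.hypot(P[:,0]-p[0],P[:,1]-p[1])-p[2],[*c0,60],loss="soft_l1",f_scale=2); return r.x,np.sqrt(np.mean(r.fun**2))
H=dict(ps=76,pm=87,pl=98); D=dict(cs=108,cm=128,cl=148)
E
python3 - <<'E'
from h import *
px=dict(ps=(277,189),pm=(323,260),pl=(404,267),cs=(456,226),cm=(370,188),cl=(251,264))
C0={}
for n in("top","side"):
    c=env.get_calibration(n); P,u,v=cloud(np.load(f"pics/{n}0.npy"),c)
    k=(abs(P[:,0]-450)<250)&(abs(P[:,1])<330); 
    tab=np.median(P[k,2]); print(n,"table",tab)
    for o,(a,b) in px.items():
        if n=="top": C0[o]=P[np.argmin(np.hypot(u-a,v-b)),:2]
        x0=C0[o]
        z=P[:,2]-tab; r=np.hypot(*(P[:,:2]-x0).T)
        if o in H:
            m=(r<95)&(abs(z-H[o])<7); lbl="rim"
            f,e=fit(P[m],x0); print(o,np.round(f,1),"rms",round(e,1),m.sum(),"z",P[m,2].mean().round(1))
        else:
            m=(r<60)&(z>28)&(z<60); k=P[m]
            print(o,"knob",np.round((k.max(0)+k.min(0))/2,1),"mean",k.mean(0).round(1),"top",k[:,2].max().round(1),m.sum())
            m=(r<90)&(z>6)&(z<20); hull=cv2.convexHull(P[m,:2].astype(np.float32))[:,0]
            f,e=fit(hull,x0); print("   disc",np.round(f,1),round(e,1))
E
```

```text
top table 0.7213446929270049
ps [627.3 142.8  49.4] rms 1.7 202 z 74.2
pm [423.5  11.2  59.4] rms 1.6 247 z 86.0
pl [ 404.8 -220.    69.2] rms 1.8 306 z 97.1
cs knob [ 523.4 -388.4   39.5] mean [ 523.3 -387.4   42.6] top 49.4 65
   disc [ 519.3 -376.1   82.5] 4.3
cm knob [ 637.4 -129.3   41.8] mean [ 636.8 -129.9   44.2] top 53.1 65
   disc [ 637.5 -134.4   83.5] 6.1
cl knob [409.6 223.5  40.4] mean [409.5 221.9  42.8] top 48.2 65
   disc [405.7 216.2  79.9] 4.3
side table 0.4392798056555307
ps [629.4 141.5  49.1] rms 2.1 219 z 73.4
pm [425.5  10.1  59.1] rms 1.9 353 z 84.8
pl [ 406.8 -222.    69.4] rms 1.8 620 z 96.5
cs knob [ 525.8 -389.8   39. ] mean [ 524.3 -391.5   42.3] top 49.3 162
   disc [ 526.1 -388.4   54.2] 0.5
cm knob [ 640.6 -129.7   38.4] mean [ 638.4 -132.4   41.5] top 47.5 97
   disc [ 640.3 -129.3   63.1] 0.7
cl knob [411.4 221.1  38.5] mean [410.9 218.4  39.9] top 48.1 83
   disc [411.4 222.2  74.3] 0.6
```

All radii and heights match the given sizes, and the two cameras agree to about 2 mm. I'll hover over the large cover and check with the wrist camera.

```bash
cat >> h.py <<'E'
K=dict(ps=(628.3,142.1),pm=(424.5,10.7),pl=(405.8,-221),cs=(524.7,-389),cm=(639,-129.5),cl=(410.5,222))
def R(a=0):
    c,s=np.cos(a),np.sin(a); return np.array([[c,s,0],[s,-c,0],[0,0,-1.]])
def wrist(o,name):
    c=env.get_calibration("wrist"); p,d=env.read_camera("wrist"); P,u,v=cloud(d,c)
    q=project([[*K[o],H.get(o,46)]],c)[0]
    im=p[:,:,::-1].copy(); cv2.drawMarker(im,tuple(int(x) for x in q),(255,0,255),0,10); cv2.imwrite(f"pics/{name}.png",im)
    r=np.hypot(*(P[:,:2]-K[o]).T)
    if o in H: m=(r<95)&(abs(P[:,2]-H[o])<5); f,e=fit(P[m],K[o])
    else:
        m=(r<D[o]/2+12)&(P[:,2]>6)&(P[:,2]<20); hull=cv2.convexHull(P[m,:2].astype(np.float32))[:,0]; f,e=fit(hull,K[o])
        k=P[(r<30)&(P[:,2]>28)&(P[:,2]<60)]
        if len(k): print(" knob mid",((k.max(0)+k.min(0))/2).round(1),"ztop",np.percentile(k[:,2],98).round(1))
    print(o,"fit",f.round(1),"rms",round(e,2),"n",m.sum(),"z",P[m,2].mean().round(1),"t",env.read_time_s()); return f[:2]
E
python3 - <<'E'
from h import *
for o in K: print(o,[env.inverse_kinematics([*K[o],z],R()) is not None for z in (34,130,200,260)])
env.reach([K['cl'][0]-40,K['cl'][1],260],R()); print(env.read_time_s(),env.read_eef_pos(),env.read_joint_positions())
wrist('cl','w1')
E
```

```text
ps [True, True, True, True]
pm [True, True, True, True]
pl [True, True, True, True]
cs [True, True, True, True]
cm [True, True, True, True]
cl [True, True, True, True]
1.9083 [370.45003583 222.25513601 259.8939439 ] [ 4.61493622e-01 -3.43200932e-01  1.54722902e+00  1.45037683e-04
  1.93772763e+00  2.03115002e+00]
 knob mid [409.7 224.3  38.8] ztop 47.4
cl fit [409.6 224.3  74.3] rms 0.35 n 9936 z 11.1 t 1.9583
```

View pics/w1.png

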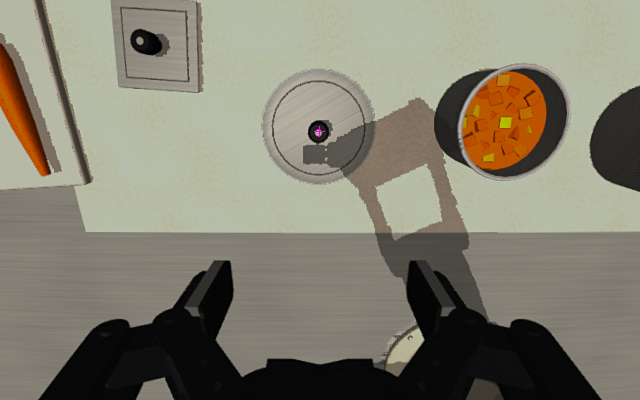

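The wrist view shows the large cover's knob at px (318,131), on the projected mark, with the medium pot to its right. I'll sweep the remaining objects with the wrist camera at the same orientation, so any camera bias is the same for all of them.

Run:
```python
from h import *
import json
M={'cl':[409.6,224.3]}
for o in ('pm','ps','cm','cs','pl'):
    env.reach([K[o][0]-40,K[o][1],260],R()); M[o]=wrist(o,'s_'+o).tolist()
json.dump(M,open('M.json','w'))
```

```text
pm fit [424.4  13.1  59.1] rms 1.57 n 1843 z 86.3 t 2.8667
ps fit [628.2 145.1  49.3] rms 1.6 n 1451 z 75.4 t 3.875
 knob mid [ 639.1 -128.2   40.5] ztop 47.5
cm fit [ 638.9 -128.3   64.5] rms 0.26 n 7376 z 11.0 t 4.9833
 knob mid [ 524.8 -388.2   38.6] ztop 47.5
cs fit [ 524.9 -388.4   54.3] rms 0.19 n 5144 z 11.0 t 6.125
pl fit [ 405.3 -220.5   69. ] rms 1.6 n 2340 z 97.4 t 7.0083
```

```bash
cat >> h.py <<'E'
import json
try: M={o:(np.array(v)+K[o])/2 for o,v in json.load(open('M.json')).items()}
except FileNotFoundError: M={}
def pick(o):
    x,y=M[o]
    env.command_gripper(60); env.reach([x,y,200],R()); env.move_linear([x,y,80],rate=200)
    print("descend touch",env.move_linear([x,y,35],rate=60,max_force=8),env.read_eef_pos().round(1))
    env.command_gripper(10,40); print("gap",env.read_finger_gap(),"gf",env.read_gripper_force(),"F",np.round(env.read_force(),1))
    env.move_linear([x,y,50],rate=50); env.move_linear([x,y,215],rate=200)
    print("lifted gap",env.read_finger_gap(),"F",np.round(env.read_force(),2),"t",env.read_time_s())
def place(p):
    x,y=M[p]; s=H[p]+26
    env.move_linear([x,y,215],rate=250); env.move_linear([x,y,s+20],rate=150)
    t=env.move_linear([x,y,s-3],rate=20,max_force=6); z=env.read_eef_pos()
    print("touch",t,"pos",np.round(z,1),"expected",s,"F",np.round(env.read_force(),1),"T",np.round(env.read_ft_torque(),2),"t",env.read_time_s())
def release(p):
    x,y,z=env.read_eef_pos(); env.command_gripper(60); env.move_linear([x,y,z+60],rate=80)
    env.move_linear([x-40,y,290],rate=200)
def check(p,c,name):
    cal=env.get_calibration("wrist"); im,d=env.read_camera("wrist"); P,u,v=cloud(d,cal)
    cv2.imwrite(f"pics/{name}.png",im[:,:,::-1]); r=np.hypot(*(P[:,:2]-M[p]).T)
    m=(r<D[c]/2+15)&(abs(P[:,2]-H[p]-2)<8); f,e=fit(cv2.convexHull(P[m,:2].astype(np.float32))[:,0],M[p])
    q=P[m&(r<D[c]/2-6)&(r>25)]; a=np.linalg.lstsq(np.c_[q[:,:2]-M[p],np.ones(len(q))],q[:,2],rcond=None)[0]
    print("cover at",f.round(1),"pot",np.round(M[p],1),"tilt deg",np.degrees(a[:2]).round(2),"disc top z",a[2].round(1),"expect",H[p]+3.5,"t",env.read_time_s())
E
python3 - <<'E'
from h import *
pick('cl'); place('pl')
E
```

```text
descend touch False [410.3 223.2  35.3]
gap 10.22921143654989 gf 0.0 F [-0.7  0.1 -0.1]
lifted gap 9.908162865080778 F [-0.86  0.02 -1.43] t 12.6417
touch False pos [ 405.6 -220.8  121.2] expected 124 F [ 0.   0.5 -0.3] T [ 0.01  0.01 -0.01] t 16.4917
```

Run:
```python
from h import *
x,y,z=env.read_eef_pos(); env.move_linear([x,y,215],rate=150)
for n in("wrist","side"):
    p,d=env.read_camera(n); cv2.imwrite(f"pics/miss_{n}.png",p[:,:,::-1])
print(env.read_force(),env.read_finger_gap())
a,b=[cv2.imread(f"pics/miss_{n}.png") for n in("wrist","side")]
cv2.imwrite("pics/miss.png",cv2.resize(np.vstack([a,b]),(480,600)))
```

```text
[ 0.21613966  0.35636116 -0.35536721] 9.800074593212992
```

View pics/miss.png

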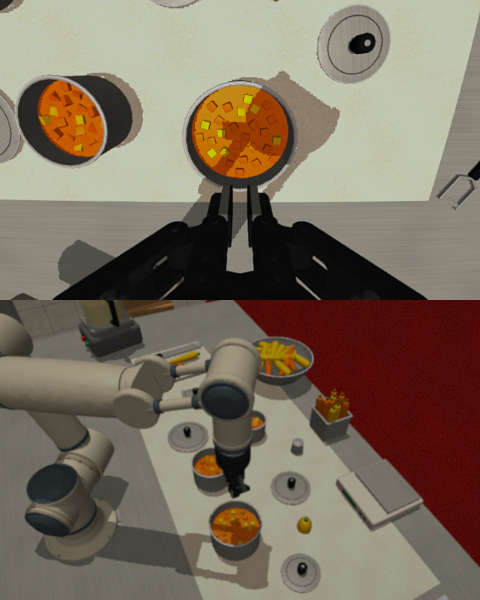

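The cover still lies in its place and the fingers closed on nothing. I'll check where the fingertips really are relative to the reported TCP, and whether the cover has moved.

Run:
```python
from h import *
for w in (10,26,60):
    env.command_gripper(w); t=env.read_eef_pos(); c=env.get_calibration("wrist"); p,d=env.read_camera("wrist"); P,u,v=cloud(d,c)
    k=P[(np.hypot(*(P[:,:2]-t[:2]).T)<60)&(P[:,2]<t[2]+40)&(P[:,2]>t[2]-30)]-t
    lo=k[k[:,2]<k[:,2].min()+6]
    print(w,"gap",env.read_finger_gap(),"tip zmin",k[:,2].min().round(1),"tips min",lo.min(0).round(1),"max",lo.max(0).round(1),"tcp proj",project([t],c)[0].round(), "fing y<0 max",lo[lo[:,1]<0,1].max().round(1) if (lo[:,1]<0).any() else None,"y>0 min",lo[lo[:,1]>0,1].min().round(1) if (lo[:,1]>0).any() else None)
print(env.read_ee_rot().round(3).tolist(),env.tips_ahead)
c=env.get_calibration("side"); p,d=env.read_camera("side"); P,u,v=cloud(d,c); 
r=np.hypot(*(P[:,:2]-M['cl']).T); m=(r<90)&(P[:,2]>6)&(P[:,2]<20); print(fit(cv2.convexHull(P[m,:2].astype(np.float32))[:,0],M['cl']))
k=P[(r<40)&(P[:,2]>28)]; print(k.mean(0),k.max(0)); print(env.read_time_s())
```

```text
10 gap 9.8727456223633 tip zmin 16.3 tips min [-13.2 -11.2  16.3] max [ 9.2 11.7 22.2] tcp proj [320. 244.] fing y<0 max -4.7 y>0 min 5.2
26 gap 25.84166787974243 tip zmin 16.9 tips min [-10.6 -19.   16.9] max [ 9.5 19.5 22.9] tcp proj [320. 244.] fing y<0 max -12.6 y>0 min 13.2
60 gap 60.2326566532646 tip zmin 22.1 tips min [-13.  -36.4  22.1] max [ 9.5 36.9 28.1] tcp proj [320. 244.] fing y<0 max -29.5 y>0 min 30.1
[[1.0, -0.0, -0.0], [-0.0, -1.0, 0.0], [-0.0, -0.0, -1.0]] 19.0
(array([411.17340099, 222.01991284,  74.32418864]), np.float64(0.8894812362389571))
[410.48041841 217.96932705  40.33670663] [424.0557349  235.60019509  49.55048196]
18.5083
```

The measured fingertips are about 17 mm above the reported TCP, where the spec says they should be 19 mm below it. The real tool is therefore about 36 mm shorter than reported, which explains the miss: the tips stayed at z≈52, above the knob top at 46. XY is centred and the cover hasn't moved. I'll apply a z offset of -35 mm, with a force guard.

```bash
sed -i 's/y,80\],rate=200/y,50],rate=200/; s/\[x,y,35\],rate=60,max_force=8/[x,y,ZG],rate=40,max_force=6/; s/\[x,y,50\],rate=50/[x,y,20],rate=50/; s/s=H\[p\]+26$/s=H[p]+26-34+ZG/; s/\[x,y,290\]/[x,y,270]/' h.py; echo 'ZG=0' >> h.py
python3 - <<'E'
from h import *
env.move_linear([410,-100,215],rate=250)
for o in K: print(o,env.inverse_kinematics([*M[o],0 if o[0]=='c' else 60],R()) is not None,end=' ')
pick('cl')
p,d=env.read_camera("wrist"); cv2.imwrite("pics/g1.png",p[:,:,::-1])
E
```

```text
ps True pm True pl True cs True cm True cl True descend touch False [4.103e+02 2.233e+02 4.000e-01]
gap 24.755030391596758 gf 39.54083108226769 F [ 0.5 -0.3  1.5]
lifted gap 24.62470588811206 F [-0.11  0.09 -3.09] t 24.9667
```

View pics/g1.png

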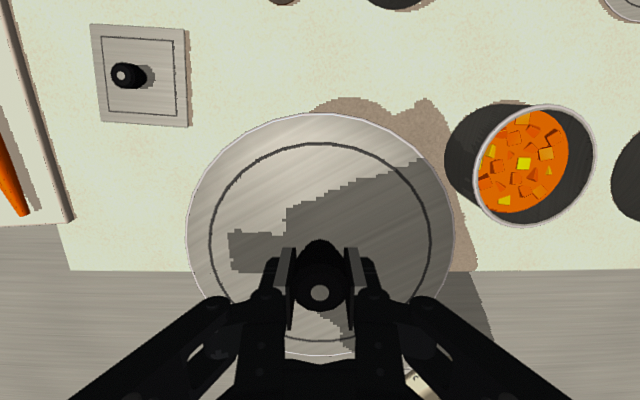

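The large cover is held by its knob at px (320,270), with the disc level and centred on the gripper. Now I'll set it on the large pot.

Run:
```python
from h import *
def heldcheck():
    t=env.read_eef_pos(); c=env.get_calibration("wrist"); p,d=env.read_camera("wrist"); P,u,v=cloud(d,c); P=P-t
    q=P[(np.hypot(P[:,0],P[:,1])<68)&(P[:,2]<16)&(P[:,2]>4)&(P[:,0]>15)]; a=np.linalg.lstsq(np.c_[q[:,:2],np.ones(len(q))],q[:,2],rcond=None)[0]
    print("held tilt",np.degrees(a[:2]).round(2),"top over tcp",a[2].round(1))
heldcheck(); place('pl')
```

```text
held tilt [-0.42 -0.15] top over tcp 11.1
touch True pos [ 405.4 -220.7   90.4] expected 90 F [-0.7  0.2  5.3] T [ 0.08  0.06 -0.02] t 28.75
```

Contact came at z 90.4 against an expected 90, so it is seated. I'll release and check.

Run:
```python
from h import *
release('pl'); check('pl','cl','p1')
```

```text
cover at [ 405.  -220.5   74.4] pot [ 405.5 -220.7] tilt deg [-0.13  0.01] disc top z 101.4 expect 101.5 t 31.025
```

View pics/p1.png

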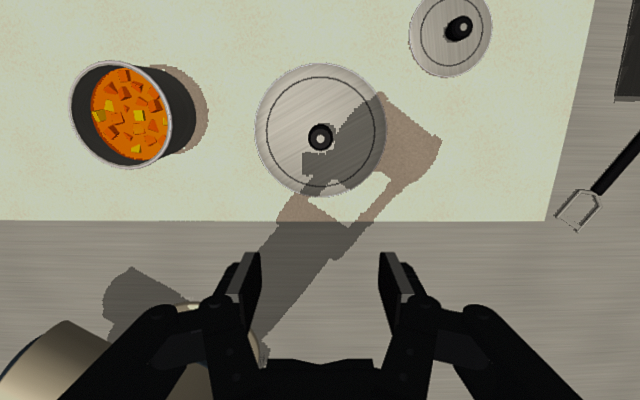

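The large cover sits flat and home at px (320,130): tilt 0.1°, disc height correct. Next are the medium and small covers.

Run:
```python
from h import *
for c,p in (('cm','pm'),('cs','ps')):
    pick(c)
    assert 20<env.read_finger_gap()<28
    place(p); z=env.read_eef_pos()[2]
    assert abs(z-(H[p]-8))<1.6,"not home"
    release(p); check(p,c,'p_'+c)
p,d=env.read_camera("side"); cv2.imwrite("pics/end.png",p[:,:,::-1])
```

```text
descend touch False [ 6.392e+02 -1.290e+02  5.000e-01]
gap 24.541942829745246 gf 39.641300638904795 F [-0.3  0.3  2.4]
lifted gap 24.623965379410443 F [ 0.66 -0.33 -2.28] t 36.7833
touch True pos [424.3  11.9  79.3] expected 79 F [-0.6 -0.3  4.2] T [ 0.02  0.02 -0.01] t 39.7917
cover at [423.9  12.1  64.3] pot [424.5  11.9] tilt deg [-0.12 -0.01] disc top z 90.4 expect 90.5 t 42.125
descend touch False [ 5.250e+02 -3.889e+02  5.000e-01]
gap 24.891686527079063 gf 39.53416304610073 F [-0.4 -0.1  1.4]
lifted gap 24.928229733030186 F [ 0.15 -0.73 -1.21] t 48.325
touch True pos [628.1 143.5  68.4] expected 68 F [-0.  -0.3  4.6] T [-0.05  0.03 -0.  ] t 52.5417
cover at [628.  143.7  54.4] pot [628.2 143.6] tilt deg [-0.14 -0.05] disc top z 79.4 expect 79.5 t 54.925
```

View pics/end.png

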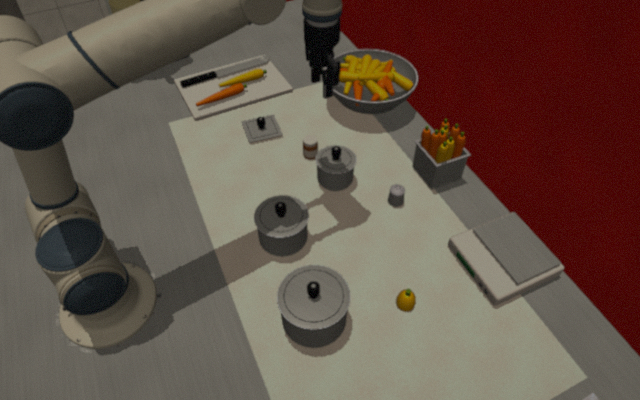

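The side view shows all three covers seated, with knobs at px (336,152), (281,209) and (314,289). The square cover, jar, shaker and squash end haven't moved, and the gripper is clear of everything.

```bash
python3 -c "
from bench import env
print(env.close_job())"
```

```text
the job is handed in; nothing more can be done
None
```

All three round covers sit flat and fully home on their own pots (tilt under 0.2°), nothing else was moved, and the job was handed in at about 55 s of the 88 s allowed.

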